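Roll a carving blank into the vee cradle and clamp it

TASK

Roll the round wooden blank, without lifting it, off the ledge and into the vee of the cradle, and slide it gently along the groove until its end is against the steel end stop; then let go of it so that it lies fully home by itself. After that bring the blue clamp arm over by its red handle bar and press its rubber pad down on the blank, firmly enough that it still grips when you let go but not so hard that the wood is dented. Leave it clamped there, and do not disturb the other things on the bench.

Things in the scene. Friction and masses are not known exactly. Their poses are not given: they have to be found in the camera images.
- vee: Wooden vee cradle with a loading ledge, fixed to the bench. Origin on the bench under the groove line; x across the groove, away from the ledge (ledge -x, clamp hinge +x); y along the groove; z up. 90 degree groove, y -145 to 118 mm, bottom line at x 0, z 28; near face up to the ledge at x -28, z 56; far face up to x 42, z 70. Positions in mm given below are in this frame.
- ledge_edge (a point): Point (x -28, y 0, z 56) on the edge where the flat ledge meets the near face of the groove; once its axis is pushed past this edge the blank rolls down into the groove by itself. Ledge: flat, level, z 56, x -115 to -28, with a 4 mm high strip on its rear edge (x -115 to -111) and nothing at its groove edge. Axes as vee.
- seat (a point): Point (x 0, y 15, z 62) of the cradle, where the blank's origin is when it lies home in the vee against the end stop; its top is then at z 86. Axes as vee.
- end_stop: Steel plate across the +y end of the groove, fixed to the cradle, 56 mm wide, z 37 to 97, 8 mm thick. Its pose equals that of vee (same origin and axes); its face that meets the blank is at y 105. It may be pushed with at most 25 N.
- blank: Round wooden blank, cylinder of diameter 48 mm, length 180 mm, 0.18 to 0.35 kg. Origin at its middle on its axis; its y axis is the cylinder axis (x and z turn as it rolls). It starts on the ledge (axis at z 80), axis within 0.08 rad of the groove's, its +y end 25 to 60 mm short of the stop face along y.
- hinge (a point): Middle of the clamp's hinge axis, at x 66, y 0, z 113 of the cradle, fixed; the axis runs along the cradle's y. Stiff friction hinge: the arm stays where it is left, and moving it takes 5 to 9 N at the handle. Because of this friction the pad's pressure on the blank stays when the handle is let go.
- clamp_arm: Blue steel clamp arm, 30 mm wide, 12 mm thick. Origin on the hinge axis; its own -x axis runs from the hinge to the handle. At angle 0 it lies level over the groove, pointing to the cradle's -x; it starts standing at 1.6 to 1.85 rad (1.57 upright, more leans away from the ledge) and can go down to -0.3 rad (handle lower than the hinge).
- pad_mount (a point): Point on the arm 66 mm from the hinge, where a screw carries the rubber pad (26 mm wide, on a 8 N/mm spring, 7 mm travel) below the arm. Screw setting not measured: pad face 20 to 37 mm below this point, so it meets the seated blank at an arm angle of -0.11 to 0.15 rad; from there the handle force grows about 2 N per mm. Final pad force: above 7 N, never above 22 N (dents).
- handle (a point): Middle of the red handle bar at the end of the clamp arm, 125 mm from the hinge axis. The bar is round, 14 mm in diameter, parallel to the hinge, and sticks out 50 mm beyond the arm on either side (130 mm in all): grip it there, 40 mm or so from the middle. It may turn in the grip.
- mallet: Carver's mallet lying flat: head 110 x 64 x 64 mm, handle 28 mm thick, 260 mm long in all, along its x; origin on the bench below the head, 20 mm from the handle side; leave it alone.
- gouge_a: Gouge with a red handle, about 205 mm long, 22 mm high, along its x; origin on the bench near its middle; leave it alone.
- gouge_b: Gouge with a dark wooden handle, about 205 mm long, 22 mm high, along its x; origin on the bench near its middle; leave it alone.
- pencil: Blue flat carpenter's pencil, 180 x 12 x 8 mm, along its x; origin below its middle; leave it alone.
- sanding_block: Cork sanding block, 100 x 60 x 35 mm; origin below its middle; leave it alone.
- cup: White cup, 76 mm wide, 80 mm high; origin below its middle; leave it alone.
- spare_blank: Short round offcut standing upright, 40 mm in diameter, 90 mm high; origin below its middle; leave it alone.
Not all that is in view belongs to the job. What is shaped like the blank but pink is not meant.

How it is judged:
By the outcome, as a careful person would: the job done as asked, in the order asked, and still so for the second after the job is handed in, with the robot touching nothing.
It also fails if it takes over 70 s, if anything falls off the work surface, if the arm or the gripper's body presses on something with over 40 N, if the wrist force passes 120 N, or if a joint passes its speed limit or range.

ROBOT

A 6-joint arm with a two-finger parallel gripper is mounted at the origin on the work surface. World frame = base frame: x ahead of the robot, y to its left, z up, the work surface at z = 0. Lengths are in mm, angles in rad, forces in N, time in s.
With the tool pointing down it reaches from about 350 to 875 mm from the base axis. Payload 4.2 kg.
Tool frame: the origin (TCP) lies midway between the tips of the shut fingers; the grasp point (between the pads) lies 19 mm behind it; z points along the fingers, y is the line along which they close (so a half turn about z gives the same grasp; the last joint's range is limited). The gripper opens to 85 mm and grips with 20 to 120 N. Pads are 22 mm wide; open, the fingers measure 114 mm over their backs; the gripper's body (76 mm by 85 mm) begins 54 mm behind the grasp point. The pads swing forward as they close: fully open they stand 13 mm farther back than shut.
Start: joints at [1.417, 0.385, 0.008, 0, -1.194, -0.259], TCP at [250.701, 572.493, 231.312] pointing down, gripper open.
Joint ranges: [-3.14, 3.14], [-1.21, 2.06], [-1.07, 1.41], [-3.16, 2.05], [-2.99, -0.16], [-3.1, 3.1]. Speed limits (rad/s): [2.79, 2.79, 3.14, 3.14, 3.14, 3.14].

INTERFACE

Orientations are given as a unit quaternion [x, y, z, w].
In Python, from bench import arm gives the robot as it stands.
- The arm moves only by the tool send_rows, never from a script. Its argument "targets" is a list of rows, each an object of numbers: "gripper": the gripper command: -1 is fully open, 1 is shut, values between are in proportion; "x", "y", "z": the shift along the tool's x, y, z in cm; "ax", "ay", "az": the turn, a rotation vector about the tool's x, y, z in degrees. A call has 1 to 5 rows; each row shifts and turns the commanded pose from where the row before left it, along the tool's axes as they then stand; what a row does not reach is not made up. A row lasts 1/12 s, in which the tool goes at most 41.7 mm and 7.16 degrees, less where a joint would pass 70% of its speed; a pose out of reach is approached as far as the arm can. A call is refused whole if a number of a shift passes 4.17 or a number of a turn 7.16, either way. A call with a gripper value outside its range is refused whole. The fingers move at their own pace and stop on an object; the grip force is fixed at half the most. Time passes only in rows, so rows that do not move let the fingers close. It gives the time, the measured TCP pose, the force, the opening and the grip force at its end, in the units of the state.
- arm.read_state(): the state, without advancing time (a new reading comes with each control period).
- arm.get_image(name): name is "scene" or "top"; returns (picture, depth): 400x640x3 uint8, red, green, blue; 400x640 float32, mm along the optical axis (not along the pixel's ray), 0 where there is no reading.
- arm.camera_model(name): a dict with "fx", "fy", "cx", "cy" (pixels), "cam_to_world" (4x4, takes a point from camera to world coordinates). Camera axes: x right, y down, z forward; pixel columns grow to the right and rows downward; lengths in mm; the calibration is good to about 2 mm. A picture is of the moment at which its call begins. camera_model takes no time and is no camera call.
- arm.job_done(): hands the job in; it is judged then, once.
Trained networks look in the newest picture that a camera, given by its name, has taken for a name from the list of things; names that differ only in an ending like _2 or _b are one class to them, and where a whole thing is asked for, a point or a joint stands for the part that bears it (a point fixed in the world has none). Each returns a list of dicts, best first, with "score" (0 to 1); they miss things now and then, are a little off and sometimes report something else, mostly with a low value. They report only what shows in the picture. A call takes as long as a camera call. They do not tell look-alikes from the thing itself.
- arm.boxes_of(camera, thing): "rect" ([left, top, width, height] in pixels, round what is visible of it).
The state is a dict: "clock": time; "joints": joint angles; "joint_vel": joint speeds; "joint_efforts": joint torques, N m; "position": TCP position; "ee_rot": TCP orientation; "contact_force": force on the tool from outside, world axes, zero at the start; "wrist_torque": the same for the moment, N m; "gripper_width": finger opening in mm; "grasp_force": force on a finger pad.
Only numpy, scipy, OpenCV 4.12 (cv2) and the standard library are available. Lean on these libraries where they do the work, as an engineer would, in place of code of your own. Each camera call takes 0.05 s, during which the arm holds its last target. There are 200 camera calls.

## Working session

There is one attempt and no reset: what is moved stays moved. The work goes in short steps, Python scripts to look and compute and a tool call to move; the robot and the scene stay as the last step left them, time stands still between calls to the robot, and variables do not carry over. Pictures are saved under pics/ and viewed, at most 10 in all, crops included, and the job is handed in when it is done.

Besides the shell and the picture viewer there is one more tool, called as name(argument=value, ...) on one line, values as JSON. send_rows: Moves the arm, as the interface text tells. Its arguments: {"type":"object","properties":{"targets":{"type":"array"}},"required":["targets"]}

```bash
mkdir -p pics; ls
cat > h.py <<'E'
import numpy as np, cv2
from bench import arm
from scipy.spatial.transform import Rotation as R
def pts(cam):
    im,d=arm.get_image(cam); m=arm.camera_model(cam)
    v,u=np.mgrid[0:400,0:640]
    P=np.stack([(u-m['cx'])/m['fx']*d,(v-m['cy'])/m['fy']*d,d],-1)
    T=np.array(m['cam_to_world']); W=P@T[:3,:3].T+T[:3,3]; W[d<=0]=np.nan
    return im,W
def save(im,n): cv2.imwrite('pics/'+n,im[:,:,::-1])
E
python3 - <<'E'
from h import *
im,W=pts('scene'); im2,W2=pts('top')
np.savez('a.npz',im=im,W=W,im2=im2,W2=W2)
save(np.ascontiguousarray(im),'s1.png');save(np.ascontiguousarray(im2),'t1.png')
for n in ['blank','clamp_arm','handle','vee','end_stop']:
  for c in ['scene','top']: print(n,c,[(b['rect'],round(b['score'],2)) for b in arm.boxes_of(c,n)][:3])
s=arm.read_state();print(s)
for c in ['scene','top']: print(np.round(arm.camera_model(c)['cam_to_world'],2).tolist())
E
```

```text
pics
blank scene [([273.3, 191.2, 58.1, 42.7], 0.81), ([297.6, 169.1, 54.6, 18.4], 0.76), ([244.4, 154.7, 51.4, 19.5], 0.63)]
blank top [([369.7, 259.5, 59.5, 67.9], 0.75), ([150.0, 176.5, 56.7, 56.2], 0.75), ([281.2, 185.7, 73.1, 35.6], 0.67)]
clamp_arm scene [([239.7, 171.5, 41.4, 59.4], 0.95)]
clamp_arm top [([270.9, 125.0, 55.9, 32.6], 0.75), ([404.9, 153.0, 36.9, 69.2], 0.5)]
handle scene []
handle top [([271.0, 123.0, 54.6, 31.7], 0.84)]
vee scene [([226.2, 170.4, 125.8, 116.6], 0.61)]
vee top [([376.6, 174.6, 50.2, 64.1], 0.75), ([260.9, 122.5, 110.5, 112.3], 0.59)]
end_stop scene [([309.3, 233.8, 21.6, 27.2], 0.74)]
end_stop top [([264.9, 179.3, 4.8, 14.7], 0.57)]
{'clock': 0.6, 'joints': array([ 1.41658382e+00,  3.84674328e-01,  7.88687590e-03, -4.69388204e-06,
       -1.19399714e+00, -2.58602520e-01]), 'joint_vel': array([ 1.33387181e-03, -2.42519255e-05,  5.51748665e-04,  1.85770715e-03,
       -7.55524926e-04, -1.19825771e-03]), 'joint_efforts': array([ 4.73505825e-04, -3.91828895e+01,  1.88529414e+01,  4.18883353e+00,
       -3.86841912e-04,  1.51350996e-06]), 'position': array([250.70826383, 572.48186283, 231.32174279]), 'ee_rot': array([ 9.78773314e-01, -2.04945844e-01, -2.48541695e-06, -5.74512602e-06]), 'contact_force': array([ 0.17243334, -0.06385423, -0.79867538]), 'wrist_torque': array([-0.00623071, -0.04140101,  0.00727005]), 'grasp_force': 0.0, 'gripper_width': 85.39551798779438}
[[-0.83, 0.29, -0.48, 1017.78], [0.56, 0.43, -0.71, 838.49], [0.0, -0.86, -0.52, 687.01], [0.0, 0.0, 0.0, 1.0]]
[[0.01, -0.98, 0.18, 273.29], [-1.0, -0.0, 0.01, 18.85], [-0.01, -0.18, -0.98, 1354.7], [0.0, 0.0, 0.0, 1.0]]
```

View pics/s1.png

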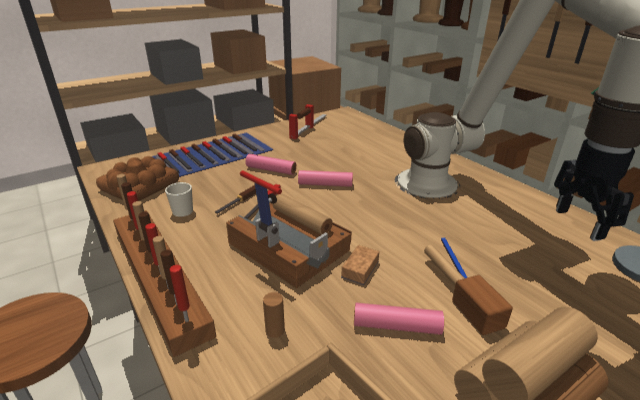

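View pics/t1.png

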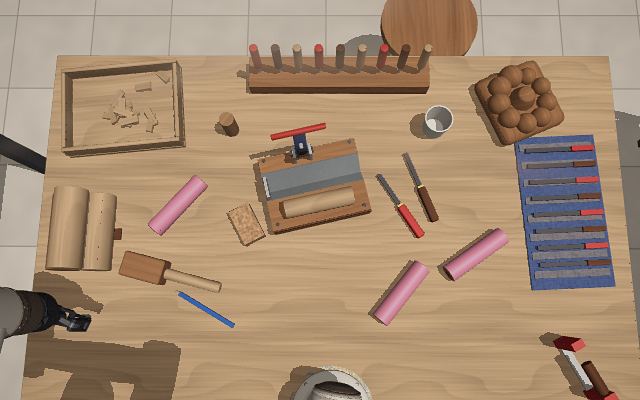

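The scene shows the cradle at about (290,240), with its blue clamp arm upright at (265,205) and the wooden blank at (303,217). In the top view the cradle spans (262-370, 140-232), the blank is at (318,202), the end stop at (266,187) and the red bar at (298,131). The pink cylinders are decoys.

```bash
cat > fit.py <<'E'
from h import *
from scipy.optimize import minimize
def fit(W,p0):
    P=W.reshape(-1,3); P=P[np.isfinite(P).all(1)]
    P=P[np.linalg.norm(P[:,:2]-p0[:2],axis=1)<190]
    def loc(p,P):
        c,s=np.cos(p[2]),np.sin(p[2]); d=P[:,:2]-p[:2]
        return np.c_[d[:,0]*c+d[:,1]*s,-d[:,0]*s+d[:,1]*c,P[:,2]]
    def cost(p):
        L=loc(p,P);x,y,z=L.T
        m=np.where((x>-115)&(x<-28),56,np.where((x<0)&(x>=-28),28-x,np.where((x>=0)&(x<42),28+x,np.nan)))
        ins=(y>-145)&(y<105)&np.isfinite(m)
        out=(x<-118)|(y<-148)|(y>120)
        r=np.where(ins,np.minimum(abs(z-m),12),np.where(out,np.minimum(abs(z),12)*(z<75),0))
        return r.mean()
    best=min((minimize(cost,[p0[0]+a,p0[1]+b,p0[2]+c],method='Nelder-Mead',options=dict(initial_simplex=np.array([[p0[0]+a,p0[1]+b,p0[2]+c]]*4)+np.vstack([np.zeros(3),np.diag([15,15,.1])]),maxiter=400)) for a in(-15,15) for b in(-15,15) for c in(-.1,.1)),key=lambda r:r.fun)
    return best,P,loc
if __name__=='__main__':
    D=np.load('a.npz'); W=D['W2']; S=D['W']
    print(W[180,315],W[187,266],W[202,318],W[131,298])
    b,P,loc=fit(W,np.array([W[180,315,0],W[180,315,1],0.2])); print(b.x,b.fun)
    L=loc(b.x,P);x,y,z=L.T
    m=(x>-115)&(x<-35)&(z>62)&(abs(y)<140); B=L[m]; print('blank top-cam',len(B),B.min(0),B.max(0))
    # axis fit: centre per y slice
    t=B[B[:,2]>B[:,2].max()-8]; k=np.polyfit(t[:,1],t[:,0],1); print('blank x=',k)
    m=(z>110);print('hi',L[m].min(0),L[m].max(0))
    e=L[(abs(x)<28)&(y>85)&(y<125)&(z>75)];print('stop',len(e),e.min(0) if len(e) else '',e.max(0) if len(e) else '')
    # handle by red colour
    for im,w,n in((D['im2'],D['W2'],'top'),(D['im'],D['W'],'scene')):
        h=cv2.cvtColor(np.ascontiguousarray(im),cv2.COLOR_RGB2HSV)
        q=((h[...,0]<6)|(h[...,0]>174))&(h[...,1]>170)&np.isfinite(w[...,0])
        Q=loc(b.x,w[q]); Q=Q[(abs(Q[:,0]-66)<80)&(abs(Q[:,1])<90)&(Q[:,2]>150)]
        print(n,len(Q),np.percentile(Q,[2,50,98],axis=0).round(1).tolist() if len(Q) else '')
    # scene cloud: ledge/ stop check
    Ls=loc(b.x,S.reshape(-1,3)[np.isfinite(S.reshape(-1,3)).all(1)])
    l=Ls[(Ls[:,0]>-112)&(Ls[:,0]<-90)&(abs(Ls[:,1])<130)];print('scene ledge z',np.median(l[:,2]))
    B=Ls[(Ls[:,0]>-105)&(Ls[:,0]<-30)&(Ls[:,2]>64)&(abs(Ls[:,1])<125)];print('blank scene',len(B),np.percentile(B,[1,99],axis=0))
    e=Ls[(abs(Ls[:,0])<26)&(Ls[:,1]>85)&(Ls[:,1]<125)&(Ls[:,2]>45)];print('stop scene',len(e),np.percentile(e,[2,50,98],axis=0))
E
python3 fit.py
```

```text
[595.37368894  43.38601656  29.33399261] [560.07948354 167.45822654  96.77470755] [520.45118469  34.01047463 102.15108851] [659.78770595  79.59366816 242.2889408 ]
[5.88054558e+02 6.09160377e+01 2.33573102e-01] 2.66578671221535
blank top-cam 1321 [-114.72900111 -135.84660769   62.02922785] [-44.30078848 111.17351205 109.65912558]
blank x= [ 8.75545427e-03 -6.78414459e+01]
hi [ 37.72820511 -62.76920254 110.28896379] [ 82.33774818  66.50519869 250.24743405]
stop 77 [-27.95327132 106.47891309  75.66220619] [ 26.12303622 116.75527708 102.50395225]
top 237 [[68.3, -58.8, 236.3], [73.3, 9.4, 242.2], [80.5, 63.9, 247.0]]
scene 229 [[71.7, -58.4, 235.7], [79.9, 12.1, 243.7], [83.2, 66.4, 247.4]]
scene ledge z 55.99438367323444
blank scene 1077 [[-83.28900062 -99.3131047   67.5421201 ]
 [-42.22163142  78.03964679 107.46110142]]
stop scene 318 [[-24.95643985 107.25005279  46.97636575]
 [  0.80167443 113.53719005  76.45754874]
 [ 25.57676996 118.30547583 100.18927612]]
```

```bash
cat > g.py <<'E'
from h import *
import sys
O=np.array([587.5,63.3,0]); YAW=.2336
V=R.from_euler('z',YAW)
def show(tgt=None,yaw=None):
    s=arm.read_state(); r=R.from_quat(s['ee_rot']); p=np.array(s['position'])
    l=V.inv().apply(p-O); x=(V.inv()*r).as_matrix()[:,0]; yw=np.arctan2(x[1],x[0])
    print('t',round(s['clock'],2),'vee',l.round(1),'yaw',round(np.degrees(yw),2),'F',V.inv().apply(s['contact_force']).round(1),'w',round(s['gripper_width'],1),'tilt',r.as_matrix()[:,2].round(3))
    if tgt is not None:
        y=yw if yaw is None else np.radians(yaw)
        des=V*R.from_euler('z',y)*R.from_euler('x',np.pi)
        print('rotvec deg',np.degrees((r.inv()*des).as_rotvec()).round(2),'then shift cm',(des.inv().apply(V.apply(np.array(tgt)-l))/10).round(2))
if __name__=='__main__':
    a=[float(v) for v in sys.argv[1:]]
    show(a[:3] or None,a[3] if len(a)>3 else None)
E
python3 g.py -120 -13 140 0
```

```text
t 0.6 vee [-209.8  573.3  231.3] yaw -37.04 F [ 0.2 -0.1 -0.8] w 85.4 tilt [-0.  0. -1.]
rotvec deg [ -0.     0.   -37.04] then shift cm [ 8.98 58.63  9.13]
```

send_rows(targets=[{"gripper":-1,"az":-7.1},{"gripper":-1,"az":-7.1},{"gripper":-1,"az":-7.1},{"gripper":-1,"az":-7.1},{"gripper":-1,"az":-7.1}])

```text
$.targets[0]: bad value
```

send_rows(targets=[{"gripper":-1,"az":-1.5},{"gripper":-1,"x":0.7,"y":4},{"gripper":-1,"x":0.7,"y":4},{"gripper":-1,"x":0.7,"y":4},{"gripper":-1,"x":0.7,"y":4}])

```text
$.targets[0]: bad value
```

send_rows(targets=[{"gripper":-1,"x":0.7,"y":4},{"gripper":-1,"x":0.7,"y":4},{"gripper":-1,"x":0.7,"y":4},{"gripper":-1,"x":0.7,"y":4},{"gripper":-1,"x":0.7,"y":4}])

```text
$.targets[0]: bad value
```

send_rows(targets=[{"gripper":-1,"x":0.7,"y":4},{"gripper":-1,"x":0.7,"y":4},{"gripper":-1,"x":0.7,"y":4},{"gripper":-1,"y":4,"z":2},{"gripper":-1}])

```text
$.targets[0]: bad value
```

```bash
python3 g.py -120 -13 60 0
```

```text
t 0.6 vee [-209.8  573.3  231.3] yaw -37.04 F [ 0.2 -0.1 -0.8] w 85.4 tilt [-0.  0. -1.]
rotvec deg [ -0.     0.   -37.04] then shift cm [ 8.98 58.63 17.13]
```

send_rows(targets=[{"gripper":-1,"x":0,"y":0,"z":0,"ax":0,"ay":0,"az":-7.1},{"gripper":-1,"x":0,"y":0,"z":0,"ax":0,"ay":0,"az":-7.1},{"gripper":-1,"x":0,"y":0,"z":0,"ax":0,"ay":0,"az":-7.1},{"gripper":-1,"x":0,"y":0,"z":0,"ax":0,"ay":0,"az":-7.1},{"gripper":-1,"x":0,"y":0,"z":0,"ax":0,"ay":0,"az":-7.1}])

```text
clock: 1.02
position: [250.7, 572.5, 231.3]
ee_rot: [0.994, 0.106, -0.0, -0.0]
contact_force: [-0.3, 0.4, -0.6]
gripper_width: 85.4
grasp_force: 0.0
```

All keys are required; continuing.

send_rows(targets=[{"gripper":-1,"x":0,"y":0,"z":0,"ax":0,"ay":0,"az":-1.5},{"gripper":-1,"x":0.7,"y":4,"z":0,"ax":0,"ay":0,"az":0},{"gripper":-1,"x":0.7,"y":4,"z":0,"ax":0,"ay":0,"az":0},{"gripper":-1,"x":0.7,"y":4,"z":0,"ax":0,"ay":0,"az":0},{"gripper":-1,"x":0.7,"y":4,"z":0,"ax":0,"ay":0,"az":0}])

```text
clock: 1.43
position: [315.2, 421.7, 231.3]
ee_rot: [0.993, 0.117, 0.0, 0.0]
contact_force: [0.6, -0.1, -0.1]
gripper_width: 85.3
grasp_force: 0.0
```

send_rows(targets=[{"gripper":-1,"x":0.7,"y":4,"z":0,"ax":0,"ay":0,"az":0},{"gripper":-1,"x":0.7,"y":4,"z":0,"ax":0,"ay":0,"az":0},{"gripper":-1,"x":0.7,"y":4,"z":0,"ax":0,"ay":0,"az":0},{"gripper":-1,"x":0.7,"y":4,"z":0,"ax":0,"ay":0,"az":0},{"gripper":-1,"x":0.7,"y":4,"z":0,"ax":0,"ay":0,"az":0}])

```text
clock: 1.85
position: [395.4, 234.9, 231.8]
ee_rot: [0.993, 0.117, 0.0, -0.0]
contact_force: [0.2, 0.9, 0.5]
gripper_width: 85.5
grasp_force: 0.0
```

send_rows(targets=[{"gripper":-1,"x":0.7,"y":4,"z":0,"ax":0,"ay":0,"az":0},{"gripper":-1,"x":0.7,"y":4,"z":0,"ax":0,"ay":0,"az":0},{"gripper":-1,"x":0.7,"y":4,"z":0,"ax":0,"ay":0,"az":0},{"gripper":-1,"x":0.5,"y":4,"z":0,"ax":0,"ay":0,"az":0},{"gripper":-1,"x":0,"y":0,"z":0,"ax":0,"ay":0,"az":0}])

```text
clock: 2.27
position: [458.5, 82.0, 231.5]
ee_rot: [0.994, 0.112, -0.0, 0.0]
contact_force: [-0.5, -0.2, 0.5]
gripper_width: 85.6
grasp_force: 0.0
```

```bash
python3 g.py -120 -13 60 0
```

```text
t 2.27 vee [-121.2   48.   231.5] yaw -0.47 F [-0.6 -0.1  0.5] w 85.6 tilt [ 0.    -0.001 -1.   ]
rotvec deg [ 0.05  0.01 -0.47] then shift cm [ 0.12  6.1  17.15]
```

send_rows(targets=[{"gripper":-1,"x":0,"y":3,"z":3.5,"ax":0,"ay":0,"az":-0.5},{"gripper":-1,"x":0,"y":3.1,"z":3.5,"ax":0,"ay":0,"az":0},{"gripper":-1,"x":0,"y":0,"z":4,"ax":0,"ay":0,"az":0},{"gripper":-1,"x":0,"y":0,"z":4,"ax":0,"ay":0,"az":0},{"gripper":-1,"x":0,"y":0,"z":1.8,"ax":0,"ay":0,"az":0}])

```text
clock: 2.68
position: [467.4, 32.4, 66.6]
ee_rot: [0.993, 0.119, -0.003, 0.001]
contact_force: [-0.4, -0.4, -0.9]
gripper_width: 85.4
grasp_force: 0.0
```

send_rows(targets=[{"gripper":-1,"x":0.5,"y":0,"z":0,"ax":0,"ay":0,"az":0},{"gripper":-1,"x":0.5,"y":0,"z":0,"ax":0,"ay":0,"az":0},{"gripper":-1,"x":0.5,"y":0,"z":0,"ax":0,"ay":0,"az":0},{"gripper":-1,"x":0.3,"y":0,"z":0,"ax":0,"ay":0,"az":0},{"gripper":-1,"x":0.3,"y":0,"z":0,"ax":0,"ay":0,"az":0}])

```text
clock: 3.1
position: [492.3, 39.7, 72.3]
ee_rot: [0.993, 0.121, 0.002, -0.001]
contact_force: [-0.8, -0.4, 0.2]
gripper_width: 85.5
grasp_force: 0.3
```

```bash
python3 g.py -61 -13 60 0
python3 - <<'E'
from h import *
im,W=pts('scene'); save(cv2.resize(np.ascontiguousarray(im[140:300,200:400]),None,fx=3,fy=3),'s2.png')
E
```

```text
t 3.1 vee [-98.   -0.9  72.3] yaw 0.49 F [-0.8 -0.2  0.2] w 85.5 tilt [ 0.004  0.001 -1.   ]
rotvec deg [-0.03 -0.23  0.49] then shift cm [3.7  1.21 1.23]
```

View pics/s2.png

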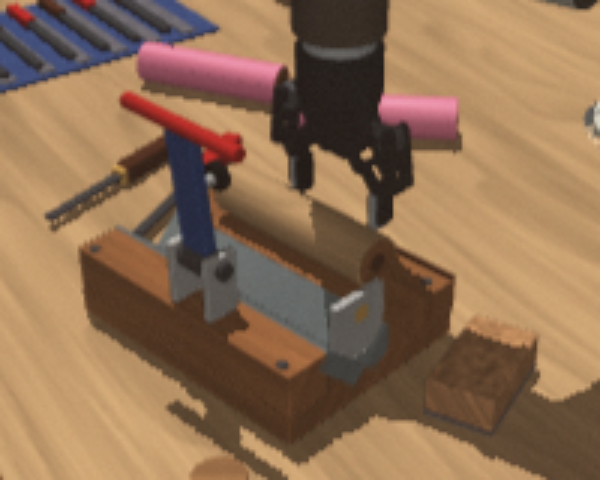

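The fingers straddle the rear of the blank (tips at about (300,185) and (378,220) in the crop), slightly high. I'll lower the tool and then push.

send_rows(targets=[{"gripper":-1,"x":-0.6,"y":0.6,"z":0,"ax":0,"ay":0,"az":0.5},{"gripper":-1,"x":-0.2,"y":0.6,"z":0.7,"ax":0,"ay":0,"az":0},{"gripper":-1,"x":0,"y":0,"z":0.7,"ax":0,"ay":0,"az":0},{"gripper":-1,"x":0.4,"y":0,"z":0,"ax":0,"ay":0,"az":0},{"gripper":-1,"x":0.4,"y":0,"z":0,"ax":0,"ay":0,"az":0}])

```text
clock: 3.57
position: [493.1, 26.8, 55.9]
ee_rot: [0.993, 0.116, -0.001, 0.0]
contact_force: [-0.6, 0.4, 1.1]
gripper_width: 85.0
grasp_force: 0.0
```

send_rows(targets=[{"gripper":-1,"x":0.3,"y":0,"z":0,"ax":0,"ay":0,"az":0},{"gripper":-1,"x":0.3,"y":0,"z":0,"ax":0,"ay":0,"az":0},{"gripper":-1,"x":0.3,"y":0,"z":0,"ax":0,"ay":0,"az":0},{"gripper":-1,"x":0.3,"y":0,"z":0,"ax":0,"ay":0,"az":0},{"gripper":-1,"x":0.3,"y":0,"z":0,"ax":0,"ay":0,"az":0}])

```text
clock: 3.98
position: [508.5, 30.8, 56.6]
ee_rot: [0.993, 0.116, 0.0, -0.0]
contact_force: [-0.1, -0.3, 1.1]
gripper_width: 84.9
grasp_force: 0.1
```

```bash
python3 g.py -61 -13 60 0
cat > bl.py <<'E'
from h import *
from g import V,O
import sys
im,W=pts('scene'); P=V.inv().apply(W.reshape(-1,3)-O); P=P[np.isfinite(P).all(1)]
im,W=pts('top'); Q=V.inv().apply(W.reshape(-1,3)-O); Q=Q[np.isfinite(Q).all(1)]
def sel(P,x0,x1,z0,z1,y1=130): return P[(P[:,0]>x0)&(P[:,0]<x1)&(P[:,2]>z0)&(P[:,2]<z1)&(P[:,1]>-150)&(P[:,1]<y1)]
for n,C in(('scene',P),('top',Q)):
    for a in (-80,-60,-40,-20,0,20,40,60,80):
        c=C[(abs(C[:,1]-a)<6)&(C[:,0]>-100)&(C[:,0]<30)&(C[:,2]<110)]
        c=c[c[:,2]>58+0*c[:,0]] 
        if len(c): t=c[c[:,2]>=np.percentile(c[:,2],85)]; print(n,a,'top z',t[:,2].mean().round(1),'x',t[:,0].mean().round(1))
E
python3 bl.py
```

```text
t 3.98 vee [-84.4 -13.3  56.6] yaw -0.03 F [-0.1 -0.3  1.1] w 84.9 tilt [ 0.  0. -1.]
rotvec deg [-0.   -0.02 -0.03] then shift cm [ 2.34 -0.03 -0.34]
scene -80 top z 106.1 x -46.2
scene -60 top z 107.5 x -72.4
scene -40 top z 106.2 x -46.9
scene -20 top z 106.2 x -47.3
scene 0 top z 106.3 x -48.9
scene 20 top z 106.5 x -46.6
scene 40 top z 106.3 x -57.3
scene 60 top z 106.0 x -46.7
scene 80 top z 98.5 x -46.0
top -80 top z 105.6 x -48.2
top -60 top z 101.1 x -94.6
top -40 top z 58.7 x -95.2
top 0 top z 58.1 x -97.3
top 20 top z 58.8 x -99.0
top 40 top z 105.6 x -94.3
top 60 top z 60.1 x -93.6
top 80 top z 61.0 x -35.9
```

send_rows(targets=[{"gripper":-1,"x":0.3,"y":0,"z":0,"ax":0,"ay":0,"az":0},{"gripper":-1,"x":0.3,"y":0,"z":0,"ax":0,"ay":0,"az":0},{"gripper":-1,"x":0.3,"y":0,"z":0,"ax":0,"ay":0,"az":0},{"gripper":-1,"x":0.3,"y":0,"z":0,"ax":0,"ay":0,"az":0},{"gripper":-1,"x":0.3,"y":0,"z":0,"ax":0,"ay":0,"az":0}])

```text
clock: 4.5
position: [523.0, 34.2, 56.5]
ee_rot: [0.993, 0.116, 0.0, -0.0]
contact_force: [-0.1, 0.4, 0.0]
gripper_width: 85.0
grasp_force: 0.0
```

send_rows(targets=[{"gripper":-1,"x":0.2,"y":0,"z":0,"ax":0,"ay":0,"az":0},{"gripper":-1,"x":0.2,"y":0,"z":0,"ax":0,"ay":0,"az":0},{"gripper":-1,"x":0.2,"y":0,"z":0,"ax":0,"ay":0,"az":0},{"gripper":-1,"x":0.2,"y":0,"z":0,"ax":0,"ay":0,"az":0},{"gripper":-1,"x":0.2,"y":0,"z":0,"ax":0,"ay":0,"az":0}])

```text
clock: 4.92
position: [532.5, 36.5, 56.5]
ee_rot: [0.993, 0.116, -0.0, -0.0]
contact_force: [-0.4, -0.1, -0.0]
gripper_width: 85.3
grasp_force: 0.0
```

```bash
python3 g.py -61 -13 60 0; python3 bl.py
```

```text
t 4.92 vee [-59.7 -13.4  56.5] yaw -0.04 F [-0.4 -0.  -0. ] w 85.3 tilt [-0.  0. -1.]
rotvec deg [-0.    0.   -0.04] then shift cm [-0.13 -0.04 -0.35]
scene -80 top z 61.1 x -59.4
scene -60 top z 106.7 x -56.7
scene -40 top z 88.3 x 0.5
scene -20 top z 88.3 x -0.2
scene 0 top z 88.5 x 0.7
scene 20 top z 88.0 x -0.5
scene 40 top z 102.5 x -55.2
scene 60 top z 88.0 x 0.5
scene 80 top z 83.7 x -0.7
top -80 top z 86.9 x 0.9
top -60 top z 103.3 x -70.0
top -40 top z 60.4 x -77.2
top -20 top z 61.5 x -88.4
top 0 top z 61.9 x -92.8
top 20 top z 60.3 x -81.3
top 40 top z 94.8 x -65.5
top 60 top z 60.6 x -83.4
top 80 top z 61.5 x -71.7
```

The blank rolled into the groove evenly. Next I lift, close the fingers, and go behind its -y end.

send_rows(targets=[{"gripper":-1,"x":-0.5,"y":0,"z":-4,"ax":0,"ay":0,"az":0},{"gripper":1,"x":0,"y":0,"z":-4,"ax":0,"ay":0,"az":0},{"gripper":1,"x":2.2,"y":4,"z":0,"ax":0,"ay":0,"az":0},{"gripper":1,"x":2.2,"y":4,"z":0,"ax":0,"ay":0,"az":0},{"gripper":1,"x":2.1,"y":4,"z":0,"ax":0,"ay":0,"az":0}])

```text
clock: 5.43
position: [612.1, -58.3, 138.2]
ee_rot: [0.993, 0.117, 0.001, -0.0]
contact_force: [1.4, 0.4, 1.0]
gripper_width: 39.0
grasp_force: 0.0
```

send_rows(targets=[{"gripper":1,"x":0,"y":0.6,"z":0,"ax":0,"ay":0,"az":0},{"gripper":1,"x":0,"y":0,"z":0,"ax":0,"ay":0,"az":0},{"gripper":1,"x":0,"y":0,"z":0,"ax":0,"ay":0,"az":0},{"gripper":1,"x":0,"y":0,"z":0,"ax":0,"ay":0,"az":0},{"gripper":1,"x":0,"y":0,"z":0,"ax":0,"ay":0,"az":0}])

```text
clock: 5.85
position: [611.4, -62.7, 136.6]
ee_rot: [0.993, 0.117, -0.0, -0.0]
contact_force: [0.5, -0.4, -0.4]
gripper_width: -0.1
grasp_force: 0.0
```

```bash
python3 g.py 0 -136 54 0
python3 - <<'E'
from h import *
from g import V,O
for c in('scene','top'):
    im,W=pts(c);P=V.inv().apply(W.reshape(-1,3)-O);P=P[np.isfinite(P).all(1)]
    b=P[(abs(P[:,0])<15)&(P[:,2]>75)&(P[:,2]<92)&(abs(P[:,1])<150)]
    if len(b): print(c,np.percentile(b[:,1],[1,99]), len(b))
    e=P[(abs(P[:,0])<26)&(P[:,1]>98)&(P[:,1]<125)&(P[:,2]>90)&(P[:,2]<110)]; print('stop',np.percentile(e[:,1],[5,50,95]) if len(e) else 0)
E
```

```text
t 5.85 vee [  -5.9 -128.1  136.6] yaw 0.05 F [ 0.4 -0.5 -0.4] w -0.1 tilt [-0.  0. -1.]
rotvec deg [-0.01  0.02  0.05] then shift cm [0.59 0.79 8.26]
scene [-99.99031154 112.8248268 ] 462
stop [103.97306161 110.36015232 112.29119556]
top [-103.54043804  -16.56868423] 367
stop [104.90552423 108.98929567 111.89793072]
```

send_rows(targets=[{"gripper":1,"x":0.6,"y":0.8,"z":0,"ax":0,"ay":0,"az":0},{"gripper":1,"x":0,"y":0,"z":3.5,"ax":0,"ay":0,"az":0},{"gripper":1,"x":0,"y":0,"z":3.2,"ax":0,"ay":0,"az":0},{"gripper":1,"x":0,"y":0,"z":1.5,"ax":0,"ay":0,"az":0},{"gripper":1,"x":0,"y":0,"z":0,"ax":0,"ay":0,"az":0}])

```text
clock: 6.37
position: [617.2, -70.3, 50.2]
ee_rot: [0.993, 0.116, -0.004, -0.0]
contact_force: [-0.2, 0.1, 0.1]
gripper_width: 0.2
grasp_force: 0.0
```

send_rows(targets=[{"gripper":1,"x":0,"y":-0.4,"z":0,"ax":0,"ay":0,"az":0},{"gripper":1,"x":0,"y":-0.4,"z":0,"ax":0,"ay":0,"az":0},{"gripper":1,"x":0,"y":-0.4,"z":0,"ax":0,"ay":0,"az":0},{"gripper":1,"x":0,"y":-0.4,"z":0,"ax":0,"ay":0,"az":0},{"gripper":1,"x":0,"y":-0.4,"z":0,"ax":0,"ay":0,"az":0}])

```text
clock: 6.78
position: [616.0, -50.1, 55.9]
ee_rot: [0.993, 0.117, 0.001, 0.0]
contact_force: [0.4, -3.5, 3.3]
gripper_width: 0.3
grasp_force: 1.6
```

```bash
python3 g.py 0 -90 54 0
```

```text
t 6.78 vee [   1.4 -116.9   55.9] yaw -0.0 F [-0.4 -3.5  3.3] w 0.3 tilt [ 0.003  0.    -1.   ]
rotvec deg [ 0.03 -0.15 -0.  ] then shift cm [-0.14 -2.69  0.19]
```

send_rows(targets=[{"gripper":1,"x":0,"y":-0.3,"z":0,"ax":0,"ay":0,"az":0},{"gripper":1,"x":0,"y":-0.3,"z":0,"ax":0,"ay":0,"az":0},{"gripper":1,"x":0,"y":-0.3,"z":0,"ax":0,"ay":0,"az":0},{"gripper":1,"x":0,"y":-0.3,"z":0,"ax":0,"ay":0,"az":0},{"gripper":1,"x":0,"y":-0.3,"z":0,"ax":0,"ay":0,"az":0}])

```text
clock: 7.2
position: [611.9, -36.0, 54.7]
ee_rot: [0.993, 0.116, 0.0, 0.0]
contact_force: [1.0, -2.8, 2.0]
gripper_width: -0.1
grasp_force: 1.4
```

send_rows(targets=[{"gripper":1,"x":0,"y":-0.2,"z":0,"ax":0,"ay":0,"az":0},{"gripper":1,"x":0,"y":-0.1,"z":0,"ax":0,"ay":0,"az":0},{"gripper":1,"x":0,"y":-0.1,"z":0,"ax":0,"ay":0,"az":0},{"gripper":1,"x":0,"y":-0.1,"z":0,"ax":0,"ay":0,"az":0},{"gripper":1,"x":0,"y":-0.1,"z":0,"ax":0,"ay":0,"az":0}])

```text
clock: 7.62
position: [610.4, -30.3, 54.5]
ee_rot: [0.993, 0.116, -0.0, 0.0]
contact_force: [0.8, -3.4, 1.7]
gripper_width: 0.5
grasp_force: 1.5
```

```bash
python3 g.py 0 -90 54 0
```

```text
t 7.62 vee [  0.6 -96.3  54.5] yaw -0.04 F [-0.  -3.5  1.7] w 0.5 tilt [-0. -0. -1.]
rotvec deg [ 0.    0.   -0.04] then shift cm [-0.06 -0.63  0.05]
```

send_rows(targets=[{"gripper":1,"x":0,"y":-0.1,"z":0,"ax":0,"ay":0,"az":0},{"gripper":1,"x":0,"y":-0.1,"z":0,"ax":0,"ay":0,"az":0},{"gripper":1,"x":0,"y":-0.1,"z":0,"ax":0,"ay":0,"az":0},{"gripper":1,"x":0,"y":-0.1,"z":0,"ax":0,"ay":0,"az":0},{"gripper":1,"x":0,"y":0,"z":0,"ax":0,"ay":0,"az":0}])

```text
clock: 8.03
position: [609.4, -26.1, 54.4]
ee_rot: [0.993, 0.116, -0.0, -0.0]
contact_force: [0.8, -2.8, 1.1]
gripper_width: 0.1
grasp_force: 1.1
```

send_rows(targets=[{"gripper":1,"x":0,"y":-0.05,"z":0,"ax":0,"ay":0,"az":0},{"gripper":1,"x":0,"y":-0.05,"z":0,"ax":0,"ay":0,"az":0},{"gripper":1,"x":0,"y":-0.05,"z":0,"ax":0,"ay":0,"az":0},{"gripper":1,"x":0,"y":-0.05,"z":0,"ax":0,"ay":0,"az":0}])

```text
clock: 8.37
position: [608.9, -24.4, 54.4]
ee_rot: [0.993, 0.116, -0.0, -0.0]
contact_force: [0.5, -2.3, 1.6]
gripper_width: -0.0
grasp_force: 1.3
```

```bash
python3 g.py 0 -90 54 0
python3 - <<'E'
from h import *
im,W=pts('scene'); save(cv2.resize(np.ascontiguousarray(im[160:290,220:370]),None,fx=4,fy=4),'s3.png')
E
```

```text
t 8.37 vee [  0.6 -90.3  54.4] yaw -0.04 F [-0.1 -2.4  1.6] w -0.0 tilt [-0.  0. -1.]
rotvec deg [-0.    0.01 -0.04] then shift cm [-0.06 -0.03  0.04]
```

View pics/s3.png

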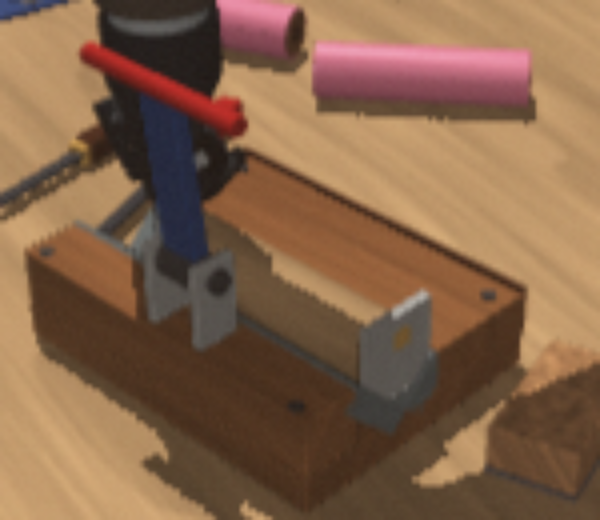

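The blank lies in the groove with its end right behind the stop plate (around (360-400, 330)); there is no force rise yet, so I continue in fine steps.

send_rows(targets=[{"gripper":1,"x":0,"y":-0.05,"z":0,"ax":0,"ay":0,"az":0},{"gripper":1,"x":0,"y":-0.05,"z":0,"ax":0,"ay":0,"az":0},{"gripper":1,"x":0,"y":-0.05,"z":0,"ax":0,"ay":0,"az":0}])

```text
clock: 8.67
position: [608.7, -23.3, 54.5]
ee_rot: [0.993, 0.116, -0.0, 0.0]
contact_force: [1.5, -4.5, 0.6]
gripper_width: 0.1
grasp_force: 3.1
```

send_rows(targets=[{"gripper":1,"x":0,"y":-0.05,"z":0,"ax":0,"ay":0,"az":0},{"gripper":1,"x":0,"y":-0.05,"z":0,"ax":0,"ay":0,"az":0},{"gripper":1,"x":0,"y":-0.05,"z":0,"ax":0,"ay":0,"az":0}])

```text
clock: 8.92
position: [608.7, -23.2, 54.5]
ee_rot: [0.993, 0.116, -0.0, 0.001]
contact_force: [3.8, -10.9, -0.3]
gripper_width: -0.3
grasp_force: 5.9
```

The blank is seated against the stop (11 N). I back off and lift.

send_rows(targets=[{"gripper":1,"x":0,"y":0.3,"z":0,"ax":0,"ay":0,"az":0},{"gripper":1,"x":0,"y":1.2,"z":0,"ax":0,"ay":0,"az":0},{"gripper":1,"x":0,"y":1,"z":-2,"ax":0,"ay":0,"az":0},{"gripper":1,"x":-1,"y":1,"z":-4,"ax":0,"ay":0,"az":0},{"gripper":0,"x":-1,"y":2,"z":-4,"ax":0,"ay":0,"az":0}])

```text
clock: 9.33
position: [600.9, -77.1, 149.6]
ee_rot: [0.993, 0.117, -0.002, -0.0]
contact_force: [1.2, -1.4, -0.4]
gripper_width: 10.8
grasp_force: 0.0
```

send_rows(targets=[{"gripper":0,"x":0,"y":0,"z":-4,"ax":0,"ay":0,"az":0},{"gripper":0,"x":0,"y":0,"z":-4,"ax":0,"ay":0,"az":0},{"gripper":0,"x":0,"y":0,"z":-4,"ax":0,"ay":0,"az":0},{"gripper":0,"x":0,"y":0,"z":-4,"ax":0,"ay":0,"az":0},{"gripper":0,"x":0,"y":0,"z":0,"ax":0,"ay":0,"az":0}])

```text
clock: 9.75
position: [605.4, -78.2, 320.1]
ee_rot: [0.993, 0.117, 0.009, 0.001]
contact_force: [0.9, 0.6, 1.8]
gripper_width: 42.8
grasp_force: 0.0
```

```bash
python3 g.py 76 -40 290 90; python3 g.py 76 -40 290 -90;python3 - <<'E'
from h import *
from g import V,O
print(arm.read_state()['joints'].round(2))
for c in('scene','top'):
    im,W=pts(c);L=V.inv().apply(W-O)
    P=L.reshape(-1,3);P=P[np.isfinite(P).all(1)]
    b=P[(abs(P[:,0])<15)&(P[:,2]>78)&(P[:,2]<92)&(abs(P[:,1])<104)]
    if len(b): print(c,np.percentile(b[:,1],[0,1,99,100]).round(1), b[b[:,2]>84].mean(0))
    h=cv2.cvtColor(np.ascontiguousarray(im),cv2.COLOR_RGB2HSV)
    q=((h[...,0]<6)|(h[...,0]>174))&(h[...,1]>150)&np.isfinite(L[...,0])
    Q=L[q];Q=Q[(abs(Q[:,0]-66)<60)&(abs(Q[:,1])<90)&(Q[:,2]>150)]
    print(c,len(Q),np.percentile(Q,[2,50,98],axis=0).round(1).tolist())
    m=np.array(arm.camera_model(c)['cam_to_world']);print('cam in vee',V.inv().apply(m[:3,3]-O).round())
E
```

```text
t 9.75 vee [ -15.3 -141.8  320.1] yaw 0.02 F [1.  0.4 1.8] w 42.8 tilt [ 0.017 -0.001 -1.   ]
rotvec deg [  0.95  -0.54 -89.98] then shift cm [10.18  9.13  3.01]
t 9.75 vee [ -15.3 -141.8  320.1] yaw 0.02 F [1.  0.4 1.8] w 42.8 tilt [ 0.017 -0.001 -1.   ]
rotvec deg [-0.54 -0.95 90.01] then shift cm [-10.18  -9.13   3.01]
[ 0.14  0.31  0.11  0.   -1.36  1.67]Traceback (most recent call last):
  File "<stdin>", line 5, in <module>
  File "scipy/spatial/transform/_rotation.pyx", line 2580, in scipy.spatial.transform._rotation.Rotation.apply
ValueError: Expected input of shape (3,) or (P, 3), got (400, 640, 3).
```

send_rows(targets=[{"gripper":0,"x":0,"y":0,"z":0,"ax":0,"ay":0,"az":7},{"gripper":0,"x":0,"y":0,"z":0,"ax":0,"ay":0,"az":7},{"gripper":0,"x":0,"y":0,"z":0,"ax":0,"ay":0,"az":7},{"gripper":0,"x":0,"y":0,"z":0,"ax":0,"ay":0,"az":7},{"gripper":0,"x":0,"y":0,"z":0,"ax":0,"ay":0,"az":7}])

```text
clock: 10.22
position: [601.5, -77.2, 308.2]
ee_rot: [0.982, -0.191, -0.002, -0.0]
contact_force: [0.2, -0.1, 1.0]
gripper_width: 42.9
grasp_force: 0.0
```

send_rows(targets=[{"gripper":0,"x":0,"y":0,"z":0,"ax":0,"ay":0,"az":7},{"gripper":0,"x":0,"y":0,"z":0,"ax":0,"ay":0,"az":7},{"gripper":0,"x":0,"y":0,"z":0,"ax":0,"ay":0,"az":7},{"gripper":0,"x":0,"y":0,"z":0,"ax":0,"ay":0,"az":7},{"gripper":0,"x":0,"y":0,"z":0,"ax":0,"ay":0,"az":7}])

```text
clock: 10.63
position: [601.5, -77.2, 308.2]
ee_rot: [0.879, -0.477, -0.002, 0.0]
contact_force: [-0.4, -0.6, 0.0]
gripper_width: 42.9
grasp_force: 0.0
```

send_rows(targets=[{"gripper":0,"x":0,"y":0,"z":0,"ax":0,"ay":0,"az":7},{"gripper":0,"x":0,"y":0,"z":0,"ax":0,"ay":0,"az":7},{"gripper":0,"x":0,"y":0,"z":0,"ax":0,"ay":0,"az":6},{"gripper":0,"x":0,"y":0,"z":0,"ax":0,"ay":0,"az":0}])

```text
clock: 10.97
position: [601.5, -77.3, 308.4]
ee_rot: [0.784, -0.621, -0.002, 0.001]
contact_force: [-0.1, 0.4, -0.3]
gripper_width: 42.5
grasp_force: 0.0
```

```bash
python3 g.py 76 -40 290 -90;python3 - <<'E'
from h import *
from g import V,O
for c in('scene','top'):
    im,W=pts(c);L=V.inv().apply(W.reshape(-1,3)-O).reshape(W.shape)
    P=L.reshape(-1,3);P=P[np.isfinite(P).all(1)]
    b=P[(abs(P[:,0])<15)&(P[:,2]>78)&(P[:,2]<92)&(abs(P[:,1])<104)]
    if len(b): print(c,np.percentile(b[:,1],[0,1,99,100]).round(1), b[b[:,2]>84].mean(0))
    h=cv2.cvtColor(np.ascontiguousarray(im),cv2.COLOR_RGB2HSV)
    q=((h[...,0]<6)|(h[...,0]>174))&(h[...,1]>150)&np.isfinite(L[...,0])
    Q=L[q];Q=Q[(abs(Q[:,0]-66)<60)&(abs(Q[:,1])<90)&(Q[:,2]>150)]
    if len(Q): print(c,len(Q),np.percentile(Q,[2,50,98],axis=0).round(1).tolist())
    m=np.array(arm.camera_model(c)['cam_to_world']);print('cam in vee',V.inv().apply(m[:3,3]-O).round())
E
```

```text
t 10.97 vee [ -18.9 -140.   308.4] yaw -90.13 F [-0.   0.4 -0.3] w 42.5 tilt [-0.003  0.001 -1.   ]
rotvec deg [ 0.17  0.09 -0.13] then shift cm [-10.    -9.49   1.84]
scene [-74.8 -61.9  89.9  92.9] [ 0.72450356 19.33170553 86.8161741 ]
scene 241 [[46.0, -61.2, 196.4], [80.4, 8.3, 243.1], [83.2, 63.3, 246.9]]
cam in vee [598. 655. 687.]
top [-76.  -75.5 -39.1 -38.6] [ -2.0622275  -55.71938613  85.88073087]
top 27 [[69.1, -64.3, 235.3], [71.2, -52.1, 240.8], [76.3, -39.6, 245.1]]
cam in vee [-316.   29. 1355.]
```

send_rows(targets=[{"gripper":0,"x":-2.5,"y":-2.35,"z":0,"ax":0,"ay":0,"az":0},{"gripper":0,"x":-2.5,"y":-2.35,"z":0,"ax":0,"ay":0,"az":0},{"gripper":0,"x":-2.5,"y":-2.35,"z":0,"ax":0,"ay":0,"az":0},{"gripper":0,"x":-2.5,"y":-2.35,"z":0,"ax":0,"ay":0,"az":0},{"gripper":0,"x":0,"y":0,"z":1.8,"ax":0,"ay":0,"az":0}])

```text
clock: 11.48
position: [674.2, 46.4, 293.6]
ee_rot: [0.787, -0.617, 0.002, -0.003]
contact_force: [-0.2, 0.3, -0.4]
gripper_width: 42.8
grasp_force: 0.0
```

```bash
python3 g.py 75 -40 218.5 -90
```

```text
t 11.48 vee [ 80.5 -36.5 293.6] yaw -89.61 F [-0.1  0.3 -0.4] w 42.8 tilt [ 0.007  0.001 -1.   ]
rotvec deg [-0.38 -0.01  0.39] then shift cm [0.35 0.55 7.51]
```

send_rows(targets=[{"gripper":0,"x":0,"y":0,"z":2.5,"ax":0,"ay":0,"az":0},{"gripper":0,"x":0,"y":0,"z":2.5,"ax":0,"ay":0,"az":0},{"gripper":0,"x":0,"y":0,"z":2.2,"ax":0,"ay":0,"az":0},{"gripper":0,"x":0,"y":0,"z":0,"ax":0,"ay":0,"az":0},{"gripper":0,"x":0,"y":0,"z":0,"ax":0,"ay":0,"az":0}])

```text
clock: 11.9
position: [670.0, 41.3, 218.7]
ee_rot: [0.785, -0.62, -0.001, 0.002]
contact_force: [-0.5, -0.2, 0.2]
gripper_width: 42.5
grasp_force: 0.0
```

```bash
python3 g.py 75 -40 218.5 -90;python3 - <<'E'
from h import *
im,W=pts('scene'); save(cv2.resize(np.ascontiguousarray(im[120:290,200:370]),None,fx=3.5,fy=3.5),'s4.png')
E
```

```text
t 11.9 vee [ 75.2 -40.5 218.7] yaw -89.95 F [-0.5 -0.1  0.2] w 42.5 tilt [-0.003 -0.001 -1.   ]
rotvec deg [ 0.2  -0.02  0.05] then shift cm [-0.05  0.02  0.02]
```

View pics/s4.png

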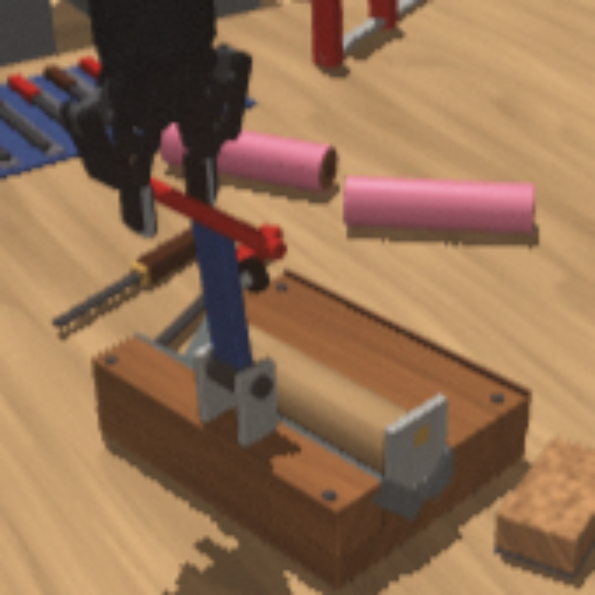

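The fingers straddle the bar (tips at about (145,220) and (205,190), bar between them), and the blank sits against the stop at (415,440). Closing now.

send_rows(targets=[{"gripper":1,"x":0,"y":0,"z":0,"ax":0,"ay":0,"az":0},{"gripper":1,"x":0,"y":0,"z":0,"ax":0,"ay":0,"az":0},{"gripper":1,"x":0,"y":0,"z":0,"ax":0,"ay":0,"az":0},{"gripper":1,"x":0,"y":0,"z":0,"ax":0,"ay":0,"az":0},{"gripper":1,"x":0,"y":0,"z":0,"ax":0,"ay":0,"az":0}])

```text
clock: 12.37
position: [670.7, 41.4, 222.3]
ee_rot: [0.785, -0.62, 0.001, -0.001]
contact_force: [-2.8, 0.2, 6.1]
gripper_width: 11.9
grasp_force: 58.6
```

```bash
python3 g.py
```

```text
t 12.37 vee [ 75.9 -40.6 222.3] yaw -90.01 F [-2.7  0.8  6.1] w 11.9 tilt [ 0.002 -0.    -1.   ]
```

send_rows(targets=[{"gripper":1,"x":0,"y":1.21,"z":-0.03,"ax":0,"ay":0,"az":0},{"gripper":1,"x":0,"y":1.25,"z":0.09,"ax":0,"ay":0,"az":0},{"gripper":1,"x":0,"y":1.23,"z":0.21,"ax":0,"ay":0,"az":0},{"gripper":1,"x":0,"y":1.2,"z":0.34,"ax":0,"ay":0,"az":0},{"gripper":1,"x":0,"y":1.16,"z":0.45,"ax":0,"ay":0,"az":0}])

```text
clock: 12.78
position: [619.9, 29.4, 216.8]
ee_rot: [0.785, -0.619, 0.009, -0.01]
contact_force: [9.5, 2.9, 2.1]
gripper_width: 11.7
grasp_force: 59.5
```

```bash
python3 g.py
```

```text
t 12.78 vee [ 23.6 -40.5 216.8] yaw -89.9 F [9.9 0.6 2.1] w 11.7 tilt [ 0.026  0.004 -1.   ]
```

send_rows(targets=[{"gripper":1,"x":0,"y":1.11,"z":0.57,"ax":0,"ay":0,"az":0},{"gripper":1,"x":0,"y":1.05,"z":0.68,"ax":0,"ay":0,"az":0},{"gripper":1,"x":0,"y":0.98,"z":0.78,"ax":0,"ay":0,"az":0},{"gripper":1,"x":0,"y":0.9,"z":0.87,"ax":0,"ay":0,"az":0},{"gripper":1,"x":0,"y":0.8,"z":0.95,"ax":0,"ay":0,"az":0}])

```text
clock: 13.2
position: [568.0, 17.1, 176.8]
ee_rot: [0.785, -0.619, 0.004, -0.005]
contact_force: [-1.7, 0.8, 11.8]
gripper_width: 11.9
grasp_force: 66.7
```

send_rows(targets=[{"gripper":1,"x":0,"y":0.71,"z":1.03,"ax":0,"ay":0,"az":0},{"gripper":1,"x":0,"y":0.6,"z":1.1,"ax":0,"ay":0,"az":0},{"gripper":1,"x":0,"y":0.49,"z":1.15,"ax":0,"ay":0,"az":0},{"gripper":1,"x":0,"y":0,"z":0,"ax":0,"ay":0,"az":0},{"gripper":1,"x":0,"y":0,"z":0,"ax":0,"ay":0,"az":0}])

```text
clock: 13.62
position: [546.7, 12.1, 138.7]
ee_rot: [0.784, -0.62, -0.0, 0.0]
contact_force: [-2.1, -1.0, 3.8]
gripper_width: 11.8
grasp_force: 69.9
```

```bash
python3 g.py
```

```text
t 13.62 vee [-51.5 -40.3 138.7] yaw -90.04 F [-2.2 -0.5  3.8] w 11.8 tilt [-0. -0. -1.]
```

send_rows(targets=[{"gripper":1,"x":0,"y":0.2,"z":0.59,"ax":0,"ay":0,"az":0},{"gripper":1,"x":0,"y":0.17,"z":0.6,"ax":0,"ay":0,"az":0},{"gripper":1,"x":0,"y":0.07,"z":0.3,"ax":0,"ay":0,"az":0},{"gripper":1,"x":0,"y":0.05,"z":0.2,"ax":0,"ay":0,"az":0},{"gripper":1,"x":0,"y":0.04,"z":0.2,"ax":0,"ay":0,"az":0}])

```text
clock: 14.03
position: [541.6, 10.9, 120.9]
ee_rot: [0.785, -0.62, -0.0, 0.0]
contact_force: [-8.5, 0.4, 12.6]
gripper_width: 12.1
grasp_force: 71.8
```

```bash
python3 g.py
```

```text
t 14.03 vee [-56.8 -40.4 120.9] yaw -90.02 F [-8.2  2.4 12.6] w 12.1 tilt [-0.001 -0.    -1.   ]
```

send_rows(targets=[{"gripper":1,"x":0,"y":0.06,"z":0.1,"ax":0,"ay":0,"az":0},{"gripper":1,"x":0,"y":0.05,"z":0.1,"ax":0,"ay":0,"az":0},{"gripper":1,"x":0,"y":0.04,"z":0.1,"ax":0,"ay":0,"az":0}])

```text
clock: 14.28
position: [541.0, 10.8, 118.3]
ee_rot: [0.785, -0.62, 0.001, -0.001]
contact_force: [-2.7, 0.3, 4.4]
gripper_width: 12.0
grasp_force: 72.0
```

send_rows(targets=[{"gripper":1,"x":0,"y":0.03,"z":0.1,"ax":0,"ay":0,"az":0},{"gripper":1,"x":0,"y":0.03,"z":0.1,"ax":0,"ay":0,"az":0}])

```text
clock: 14.45
position: [540.6, 10.7, 115.7]
ee_rot: [0.785, -0.62, 0.001, -0.001]
contact_force: [-3.9, 0.6, 7.3]
gripper_width: 12.0
grasp_force: 72.3
```

```bash
python3 g.py;python3 - <<'E'
from h import *
im,W=pts('scene'); save(cv2.resize(np.ascontiguousarray(im[150:280,210:360]),None,fx=4.5,fy=4.5,interpolation=cv2.INTER_CUBIC),'s5.png')
E
```

```text
t 14.45 vee [-57.8 -40.3 115.7] yaw -90.01 F [-3.7  1.5  7.3] w 12.0 tilt [ 0.001  0.    -1.   ]
```

View pics/s5.png

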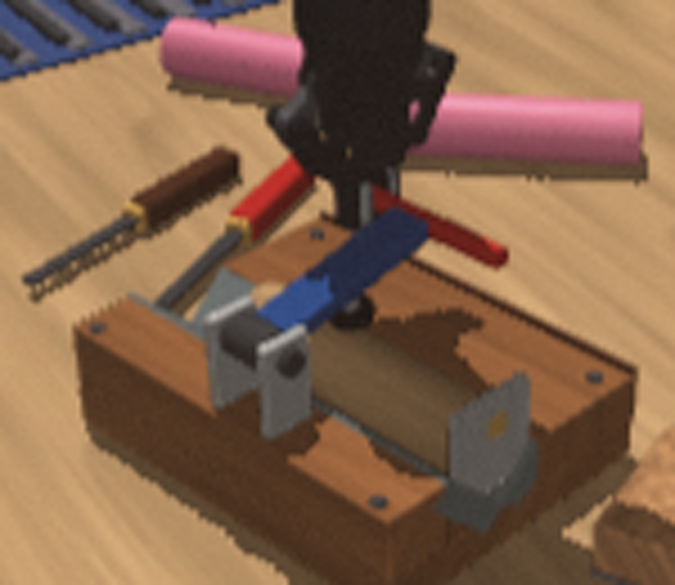

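The arm is over the blank and the black pad at (352,318) is just above or touching it. I continue in 1 mm steps and watch the vertical force.

send_rows(targets=[{"gripper":1,"x":0,"y":0.02,"z":0.1,"ax":0,"ay":0,"az":0},{"gripper":1,"x":0,"y":0.02,"z":0.1,"ax":0,"ay":0,"az":0}])

```text
clock: 14.67
position: [540.3, 10.6, 113.8]
ee_rot: [0.785, -0.62, 0.001, -0.001]
contact_force: [-4.2, 0.7, 8.3]
gripper_width: 11.4
grasp_force: 72.4
```

send_rows(targets=[{"gripper":1,"x":0,"y":0.02,"z":0.1,"ax":0,"ay":0,"az":0},{"gripper":1,"x":0,"y":0.01,"z":0.1,"ax":0,"ay":0,"az":0}])

```text
clock: 14.83
position: [539.9, 10.5, 111.9]
ee_rot: [0.785, -0.62, 0.001, -0.001]
contact_force: [-4.6, -0.1, 8.8]
gripper_width: 11.6
grasp_force: 72.5
```

send_rows(targets=[{"gripper":1,"x":0,"y":0.02,"z":0.1,"ax":0,"ay":0,"az":0},{"gripper":1,"x":0,"y":0.02,"z":0.1,"ax":0,"ay":0,"az":0}])

```text
clock: 15.0
position: [539.7, 10.5, 110.1]
ee_rot: [0.785, -0.62, 0.001, -0.001]
contact_force: [-5.5, -0.2, 9.9]
gripper_width: 11.9
grasp_force: 72.6
```

send_rows(targets=[{"gripper":1,"x":0,"y":0.01,"z":0.1,"ax":0,"ay":0,"az":0}])

```text
clock: 15.08
position: [539.6, 10.4, 109.2]
ee_rot: [0.785, -0.62, 0.001, -0.001]
contact_force: [-5.2, -0.1, 10.3]
gripper_width: 11.8
grasp_force: 72.6
```

send_rows(targets=[{"gripper":1,"x":0,"y":0.01,"z":0.1,"ax":0,"ay":0,"az":0}])

```text
clock: 15.17
position: [539.5, 10.4, 108.3]
ee_rot: [0.785, -0.62, 0.001, -0.001]
contact_force: [-5.6, 0.1, 12.0]
gripper_width: 11.9
grasp_force: 72.7
```

send_rows(targets=[{"gripper":1,"x":0,"y":0.01,"z":0.1,"ax":0,"ay":0,"az":0}])

```text
clock: 15.25
position: [539.4, 10.4, 107.4]
ee_rot: [0.785, -0.62, 0.001, -0.001]
contact_force: [-6.4, -0.6, 11.3]
gripper_width: 11.7
grasp_force: 72.7
```

send_rows(targets=[{"gripper":1,"x":0,"y":0.01,"z":0.1,"ax":0,"ay":0,"az":0}])

```text
clock: 15.33
position: [539.1, 10.3, 105.9]
ee_rot: [0.785, -0.62, 0.001, -0.001]
contact_force: [-3.4, 0.0, 6.2]
gripper_width: 11.8
grasp_force: 73.2
```

send_rows(targets=[{"gripper":1,"x":0,"y":0.02,"z":0.1,"ax":0,"ay":0,"az":0},{"gripper":1,"x":0,"y":0.02,"z":0.1,"ax":0,"ay":0,"az":0}])

```text
clock: 15.5
position: [538.9, 10.3, 103.5]
ee_rot: [0.785, -0.62, 0.001, -0.001]
contact_force: [-2.7, 0.5, 7.4]
gripper_width: 11.9
grasp_force: 73.3
```

send_rows(targets=[{"gripper":1,"x":0,"y":0.02,"z":0.1,"ax":0,"ay":0,"az":0}])

```text
clock: 15.58
position: [538.8, 10.3, 102.6]
ee_rot: [0.785, -0.62, 0.001, -0.001]
contact_force: [-3.0, 0.5, 7.3]
gripper_width: 11.7
grasp_force: 73.4
```

```bash
python3 g.py;python3 - <<'E'
from h import *
im,W=pts('scene'); save(cv2.resize(np.ascontiguousarray(im[190:245,260:330]),None,fx=9,fy=9,interpolation=cv2.INTER_CUBIC),'s6.png')
E
```

```text
t 15.58 vee [-59.6 -40.3 102.6] yaw -90.01 F [-2.8  1.2  7.3] w 11.7 tilt [ 0.002  0.    -1.   ]
```

View pics/s6.png

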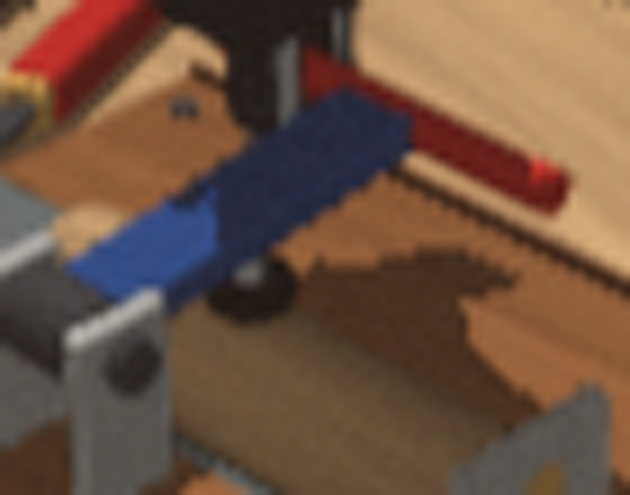

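The pad at (250,290) hovers at or just above the blank, and the force is still at the friction level.

send_rows(targets=[{"gripper":1,"x":0,"y":0.01,"z":0.1,"ax":0,"ay":0,"az":0}])

```text
clock: 15.72
position: [538.7, 10.3, 101.7]
ee_rot: [0.785, -0.62, 0.001, -0.001]
contact_force: [-3.9, 0.1, 7.6]
gripper_width: 11.6
grasp_force: 73.4
```

send_rows(targets=[{"gripper":1,"x":0,"y":0.01,"z":0.1,"ax":0,"ay":0,"az":0}])

```text
clock: 15.8
position: [538.7, 10.2, 100.8]
ee_rot: [0.785, -0.62, 0.001, -0.001]
contact_force: [-3.8, -0.2, 8.7]
gripper_width: 11.3
grasp_force: 73.5
```

send_rows(targets=[{"gripper":1,"x":0,"y":0.01,"z":0.1,"ax":0,"ay":0,"az":0}])

```text
clock: 15.88
position: [538.6, 10.2, 99.8]
ee_rot: [0.785, -0.62, 0.001, -0.001]
contact_force: [-4.1, 0.4, 8.5]
gripper_width: 11.6
grasp_force: 73.5
```

send_rows(targets=[{"gripper":1,"x":0,"y":0.01,"z":0.1,"ax":0,"ay":0,"az":0}])

```text
clock: 15.97
position: [538.6, 10.2, 99.1]
ee_rot: [0.785, -0.62, 0.001, -0.001]
contact_force: [-4.4, 0.9, 11.8]
gripper_width: 12.1
grasp_force: 73.8
```

send_rows(targets=[{"gripper":1,"x":0,"y":0.01,"z":0.1,"ax":0,"ay":0,"az":0}])

```text
clock: 16.05
position: [538.6, 10.2, 98.4]
ee_rot: [0.785, -0.62, 0.001, -0.001]
contact_force: [-6.1, -0.5, 13.3]
gripper_width: 12.0
grasp_force: 74.0
```

send_rows(targets=[{"gripper":1,"x":0,"y":0.01,"z":0.1,"ax":0,"ay":0,"az":0}])

```text
clock: 16.13
position: [538.6, 10.2, 97.7]
ee_rot: [0.785, -0.62, 0.001, -0.001]
contact_force: [-6.5, 0.6, 14.7]
gripper_width: 11.9
grasp_force: 74.2
```

send_rows(targets=[{"gripper":1,"x":0,"y":0.01,"z":0.1,"ax":0,"ay":0,"az":0}])

```text
clock: 16.22
position: [538.5, 10.1, 97.1]
ee_rot: [0.785, -0.62, 0.001, -0.001]
contact_force: [-5.7, 1.0, 17.8]
gripper_width: 11.8
grasp_force: 74.4
```

send_rows(targets=[{"gripper":1,"x":0,"y":0,"z":0,"ax":0,"ay":0,"az":0},{"gripper":1,"x":0,"y":0,"z":0,"ax":0,"ay":0,"az":0}])

```text
clock: 16.38
position: [538.5, 10.2, 97.0]
ee_rot: [0.785, -0.62, 0.001, -0.001]
contact_force: [-6.1, 0.9, 13.5]
gripper_width: 11.8
grasp_force: 74.2
```

send_rows(targets=[{"gripper":0,"x":0,"y":0,"z":0,"ax":0,"ay":0,"az":0},{"gripper":0,"x":0,"y":0,"z":0,"ax":0,"ay":0,"az":0},{"gripper":0,"x":0,"y":0,"z":0,"ax":0,"ay":0,"az":0},{"gripper":0,"x":0,"y":0,"z":0,"ax":0,"ay":0,"az":0},{"gripper":0,"x":0,"y":0,"z":0,"ax":0,"ay":0,"az":0}])

```text
clock: 16.8
position: [537.1, 9.9, 93.9]
ee_rot: [0.784, -0.62, -0.0, 0.0]
contact_force: [-0.7, 0.0, -0.2]
gripper_width: 42.5
grasp_force: 0.0
```

send_rows(targets=[{"gripper":0,"x":0,"y":0,"z":-1.5,"ax":0,"ay":0,"az":0},{"gripper":0,"x":0,"y":0,"z":-3,"ax":0,"ay":0,"az":0},{"gripper":0,"x":0,"y":0,"z":-4,"ax":0,"ay":0,"az":0},{"gripper":0,"x":0,"y":0,"z":-4,"ax":0,"ay":0,"az":0},{"gripper":0,"x":0,"y":0,"z":-4,"ax":0,"ay":0,"az":0}])

```text
clock: 17.22
position: [536.7, 9.8, 260.8]
ee_rot: [0.785, -0.62, -0.0, 0.0]
contact_force: [0.8, 0.1, 0.3]
gripper_width: 42.8
grasp_force: 0.0
```

```bash
python3 g.py;python3 - <<'E'
from h import *
from g import V,O
im,W=pts('scene'); save(cv2.resize(np.ascontiguousarray(im[150:280,210:360]),None,fx=4.5,fy=4.5,interpolation=cv2.INTER_CUBIC),'s7.png')
L=V.inv().apply(W.reshape(-1,3)-O).reshape(W.shape)
h=cv2.cvtColor(np.ascontiguousarray(im),cv2.COLOR_RGB2HSV)
q=((h[...,0]<6)|(h[...,0]>174))&(h[...,1]>150)&np.isfinite(L[...,0])
Q=L[q];Q=Q[(abs(Q[:,0]+59)<25)&(abs(Q[:,1])<75)&(Q[:,2]>90)&(Q[:,2]<150)]
print(len(Q),np.percentile(Q,[2,50,98],axis=0).round(1).tolist())
E
```

```text
t 17.22 vee [-61.8 -40.3 260.8] yaw -90.03 F [ 0.8 -0.1  0.3] w 42.8 tilt [-0.001 -0.    -1.   ]
156 [[-61.2, -62.0, 118.1], [-55.7, 17.4, 125.9], [-52.3, 63.7, 129.2]]
```

View pics/s7.png

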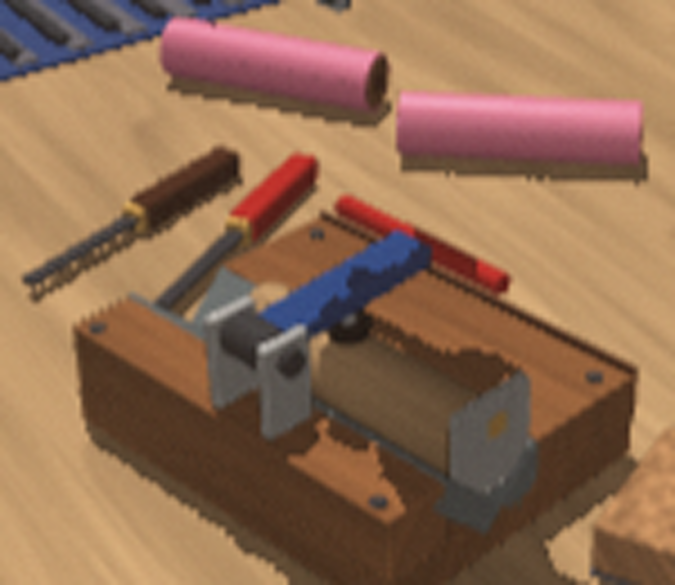

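The blank is home with the pad at (350,325) on it, and the gripper is clear. I'll check that the arm angle did not spring back.

Run:
```python
from h import *
from g import V,O
for c in('scene','top'):
    im,W=pts(c);L=V.inv().apply(W.reshape(-1,3)-O).reshape(W.shape)
    h=cv2.cvtColor(np.ascontiguousarray(im),cv2.COLOR_RGB2HSV)
    q=(h[...,0]>105)&(h[...,0]<130)&(h[...,1]>100)&np.isfinite(L[...,0])
    Q=L[q];Q=Q[(Q[:,0]>-52)&(Q[:,0]<45)&(abs(Q[:,1])<13)&(Q[:,2]>100)&(Q[:,2]<150)]
    k=np.polyfit(Q[:,0],Q[:,2],1); r=Q[:,2]-np.polyval(k,Q[:,0]); Q=Q[abs(r)<2.5]; k=np.polyfit(Q[:,0],Q[:,2],1)
    print(c,len(Q),'angle',-np.arctan(k[0]).round(4),'z at x=-59:',np.polyval(k,-59).round(1),'z at 66',np.polyval(k,66).round(1))
    b=L.reshape(-1,3);b=b[np.isfinite(b).all(1)];b=b[(abs(b[:,0])<15)&(b[:,2]>78)&(b[:,2]<92)&(abs(b[:,1])<104)]
    print(np.percentile(b[:,1],[0,1,99]).round(1))
```

```text
scene 188 angle 0.0495 z at x=-59: 127.3 z at 66 121.1
[-77.  -75.6  90. ]
top 166 angle 0.0621 z at x=-59: 124.7 z at 66 116.9
[-31.8 -27.  103. ]
```

The arm reads about 0.055 rad, while the grip position implied about 0.01. The opening pads may have lifted it slightly. I'll press again from above with closed fingertips, so that letting go cannot drag the bar.

send_rows(targets=[{"gripper":1,"x":0,"y":-0.3,"z":0,"ax":0,"ay":0,"az":0},{"gripper":1,"x":0,"y":0,"z":0,"ax":0,"ay":0,"az":0},{"gripper":1,"x":0,"y":0,"z":3.5,"ax":0,"ay":0,"az":0},{"gripper":1,"x":0,"y":0,"z":3.5,"ax":0,"ay":0,"az":0},{"gripper":1,"x":0,"y":0,"z":3,"ax":0,"ay":0,"az":0}])

```text
clock: 17.78
position: [538.6, 10.3, 156.0]
ee_rot: [0.784, -0.62, -0.001, 0.001]
contact_force: [0.4, 0.1, -0.7]
gripper_width: 0.1
grasp_force: 0.0
```

send_rows(targets=[{"gripper":1,"x":0,"y":0,"z":1,"ax":0,"ay":0,"az":0},{"gripper":1,"x":0,"y":0,"z":0.5,"ax":0,"ay":0,"az":0},{"gripper":1,"x":0,"y":0,"z":0.3,"ax":0,"ay":0,"az":0},{"gripper":1,"x":0,"y":0,"z":0,"ax":0,"ay":0,"az":0},{"gripper":1,"x":0,"y":0,"z":0,"ax":0,"ay":0,"az":0}])

```text
clock: 18.2
position: [541.1, 10.8, 142.7]
ee_rot: [0.785, -0.62, 0.001, -0.001]
contact_force: [0.5, 0.1, -0.4]
gripper_width: 0.0
grasp_force: 0.0
```

```bash
python3 g.py -59 -40 130
```

```text
t 18.2 vee [-57.2 -40.3 142.7] yaw -90.02 F [ 0.6 -0.  -0.4] w 0.0 tilt [ 0.003  0.    -1.   ]
rotvec deg [-0.16 -0.01  0.  ] then shift cm [-0.03  0.18  1.27]
```

send_rows(targets=[{"gripper":1,"x":0,"y":0.15,"z":0.4,"ax":0,"ay":0,"az":0},{"gripper":1,"x":0,"y":0,"z":0.4,"ax":0,"ay":0,"az":0},{"gripper":1,"x":0,"y":0,"z":0.3,"ax":0,"ay":0,"az":0},{"gripper":1,"x":0,"y":0,"z":0,"ax":0,"ay":0,"az":0}])

```text
clock: 18.53
position: [538.1, 10.2, 129.9]
ee_rot: [0.784, -0.62, -0.0, 0.0]
contact_force: [0.4, -0.1, 0.4]
gripper_width: 0.3
grasp_force: 0.0
```

send_rows(targets=[{"gripper":1,"x":0,"y":0,"z":0.1,"ax":0,"ay":0,"az":0},{"gripper":1,"x":0,"y":0,"z":0.1,"ax":0,"ay":0,"az":0}])

```text
clock: 18.7
position: [538.7, 10.3, 128.4]
ee_rot: [0.785, -0.62, 0.0, -0.0]
contact_force: [1.0, 0.4, 0.5]
gripper_width: 0.0
grasp_force: 0.0
```

send_rows(targets=[{"gripper":1,"x":0,"y":0,"z":0.1,"ax":0,"ay":0,"az":0},{"gripper":1,"x":0,"y":0,"z":0.1,"ax":0,"ay":0,"az":0}])

```text
clock: 18.87
position: [538.7, 10.3, 126.3]
ee_rot: [0.785, -0.62, 0.0, -0.0]
contact_force: [-0.7, 0.4, 2.8]
gripper_width: -0.3
grasp_force: 1.9
```

send_rows(targets=[{"gripper":1,"x":0,"y":0,"z":0.1,"ax":0,"ay":0,"az":0}])

```text
clock: 18.95
position: [538.8, 10.2, 126.2]
ee_rot: [0.785, -0.62, 0.0, 0.0]
contact_force: [-4.4, 0.6, 10.5]
gripper_width: 0.0
grasp_force: 5.1
```

send_rows(targets=[{"gripper":1,"x":0,"y":0,"z":0.04,"ax":0,"ay":0,"az":0}])

```text
clock: 19.03
position: [538.8, 10.2, 126.2]
ee_rot: [0.785, -0.62, 0.0, 0.0]
contact_force: [-3.4, 0.7, 8.3]
gripper_width: -0.1
grasp_force: 4.5
```

send_rows(targets=[{"gripper":1,"x":0,"y":0,"z":0,"ax":0,"ay":0,"az":0}])

```text
clock: 19.12
position: [538.8, 10.2, 126.3]
ee_rot: [0.785, -0.62, 0.0, -0.0]
contact_force: [-2.9, 0.5, 6.8]
gripper_width: 0.5
grasp_force: 3.5
```

send_rows(targets=[{"gripper":1,"x":0,"y":0,"z":0.05,"ax":0,"ay":0,"az":0}])

```text
clock: 19.2
position: [538.8, 10.2, 126.1]
ee_rot: [0.785, -0.62, 0.0, -0.0]
contact_force: [-4.6, 2.2, 11.4]
gripper_width: -0.3
grasp_force: 5.9
```

send_rows(targets=[{"gripper":1,"x":0,"y":0,"z":0.05,"ax":0,"ay":0,"az":0}])

```text
clock: 19.28
position: [538.8, 10.2, 126.0]
ee_rot: [0.785, -0.62, 0.0, -0.0]
contact_force: [-4.5, 0.5, 13.5]
gripper_width: 0.1
grasp_force: 6.3
```

send_rows(targets=[{"gripper":1,"x":0,"y":0,"z":0.05,"ax":0,"ay":0,"az":0}])

```text
clock: 19.37
position: [538.8, 10.2, 125.8]
ee_rot: [0.785, -0.62, 0.001, -0.0]
contact_force: [-4.6, 1.4, 13.2]
gripper_width: 0.1
grasp_force: 6.5
```

It resists to about 13 N, well above the hinge friction, so the pad is gripping. I add a small margin and then lift straight off.

send_rows(targets=[{"gripper":1,"x":0,"y":0,"z":0.05,"ax":0,"ay":0,"az":0}])

```text
clock: 19.45
position: [538.7, 10.2, 125.4]
ee_rot: [0.785, -0.62, 0.001, -0.0]
contact_force: [-5.6, 2.1, 13.6]
gripper_width: -0.1
grasp_force: 7.1
```

send_rows(targets=[{"gripper":1,"x":0,"y":0,"z":-0.3,"ax":0,"ay":0,"az":0},{"gripper":1,"x":0,"y":0,"z":-1.5,"ax":0,"ay":0,"az":0},{"gripper":1,"x":0,"y":0,"z":-4,"ax":0,"ay":0,"az":0},{"gripper":1,"x":0,"y":0,"z":-4,"ax":0,"ay":0,"az":0},{"gripper":1,"x":0,"y":0,"z":-4,"ax":0,"ay":0,"az":0}])

```text
clock: 19.87
position: [538.1, 10.1, 262.3]
ee_rot: [0.785, -0.62, -0.0, 0.001]
contact_force: [1.3, 0.8, 0.5]
gripper_width: -0.0
grasp_force: 0.0
```

send_rows(targets=[{"gripper":1,"x":0,"y":0,"z":0,"ax":0,"ay":0,"az":0},{"gripper":1,"x":0,"y":0,"z":0,"ax":0,"ay":0,"az":0},{"gripper":1,"x":0,"y":0,"z":0,"ax":0,"ay":0,"az":0}])

```text
clock: 20.12
position: [538.1, 10.3, 260.5]
ee_rot: [0.784, -0.62, -0.0, -0.0]
contact_force: [-1.0, 0.5, -0.7]
gripper_width: -0.1
grasp_force: 0.0
```

Run:
```python
from h import *
im,W=pts('top'); save(np.ascontiguousarray(im),'t2.png')
```

```text
(no output)
```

View pics/t2.png

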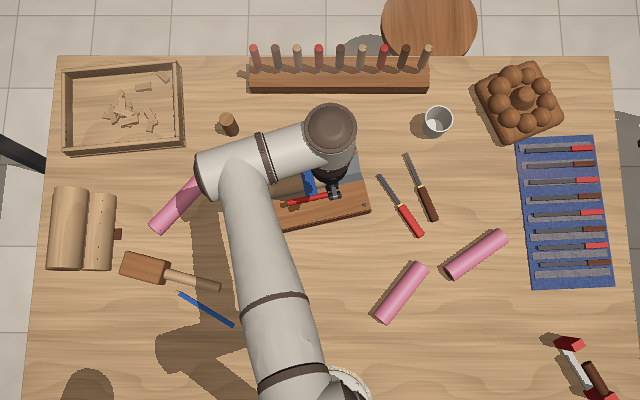

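The other things on the bench that are in view are where they were. The red bar at (308,198) is down across the cradle, and the gripper is clear above it. Handing in.

```bash
python3 -c "
from bench import arm
print(arm.job_done())"
```

```text
the job is handed in; nothing more can be done
None
```

The blank is in the vee against the end stop with the pad clamped on it, and the job is handed in at about 20 s; from the handle force I estimate the pad at 9–17 N, and the final picture showed nothing else moved, though the robot hid the sanding block.

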